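# Roll down a stick-on slatted board on the bedside table

## Task

By its red end knob, draw the double roller straight out from under the little wooden riser until it lies clear of it on the table, and let go. Then take it again by the yellow grip in its middle and roll it, pressing steadily with both drums on the board, from one end of the stick-on board to the other so that all six slats are pressed fully down, using the roller and not the fingers. Finish with the roller lying on the bare table off the board, and do not shift the other things.

Things in the scene. Friction and masses are not known exactly. Their poses are not given: they have to be found in the camera images.
- roller: double roller lying level, axis = its x, 182 mm long, 0.35 kg. Origin on the axis (28 mm above the table) in the middle of the yellow round grip sleeve, 32 mm diameter, x -21 to 21 mm. Beside it a black rubber drum each way, 56 mm diameter, x 22 to 60 and -60 to -22 mm; then a 16 mm steel neck and a red knob, 30 mm diameter, x 72 to 122 mm. Drums, neck and knob turn together, freely, in the sleeve.
- roller_knob (a point): point on the roller's axis inside the red knob, 100 mm from the roller's origin along its +x, the place to grip it while it lies under the riser
- roller_drums (a joint): turning of drums and knob against the yellow sleeve, rad, free without limits, 0 at the start
- riser: fixed low wooden bridge without floor, 100 mm (x) by 127 mm (y), 70 mm high; its 8 mm top and 12 mm side walls leave a lane 76 mm wide, 62 mm high along y, open at both ends. Origin at its centre on the table. Drums and grip lie in the lane, the knob sticks out of the mouth (+y end, 62 mm from the origin). The roller is clear once its origin is 125 mm or more along the riser's +y.
- board: fixed stick-on board: white backing 134 mm (x) by 186 mm (y), 4 mm thick, origin at its centre on the table; six wooden slats lie across it in a row along y, each 130 mm (x) by 28.5 mm (y) by 6 mm. Slats 1 to 6 are centred at y = -75, -45, -15, 15, 45, 75 mm. Their tops are 15 mm above the table raised, 10 mm fully down. A slat sinks straight down under more than about 5 N and stays so.
- slat1 (a joint): how far slat 1 (centre at the board's y = -75 mm) is pressed down, m: 0 raised, 0.005 fully down
- slat2 (a joint): how far slat 2 (centre at the board's y = -45 mm) is pressed down, m: 0 raised, 0.005 fully down
- slat3 (a joint): how far slat 3 (centre at the board's y = -15 mm) is pressed down, m: 0 raised, 0.005 fully down
- slat4 (a joint): how far slat 4 (centre at the board's y = +15 mm) is pressed down, m: 0 raised, 0.005 fully down
- slat5 (a joint): how far slat 5 (centre at the board's y = +45 mm) is pressed down, m: 0 raised, 0.005 fully down
- slat6 (a joint): how far slat 6 (centre at the board's y = +75 mm) is pressed down, m: 0 raised, 0.005 fully down
- lota: bystander: round-bellied steel water pot, 100 mm across, 97 mm tall; origin at the centre of its underside
- jar: bystander: small brown glass jar with red cap, 48 mm across, 65 mm tall; origin at the centre of its underside
- soap_case: bystander: closed green plastic soap case 72 x 107 x 35 mm; origin at the centre of its underside
- clothes_peg: bystander: pink plastic clothes peg lying on its side, 80 mm long (its x), 16 mm wide, 12 mm high; origin at the centre of its underside
- back_scratcher: bystander: wooden back-scratcher lying flat, about 420 mm long (its y), 45 mm wide at the claw, 12 mm high; origin at mid-length, on its underside
- torch: bystander: blue torch lying flat, 145 mm long (its y), 38 mm thick at the dark head; origin at mid-length, on its underside
Things that resemble listed ones, but are neither listed nor needed, are in the scene too. There is more than one size of the riser; the one meant has the size given above.

How it is judged:
By the outcome, as a careful person would: the job done as asked, in the order asked, and still so for the second after the job is handed in, with the robot touching nothing.
It also fails if it takes over 70 s, if anything falls off the work surface, if the arm or the gripper's body presses on something with over 40 N, if the wrist force passes 120 N, or if a joint passes its speed limit or range.

## Robot

A 6-joint arm with a two-finger parallel gripper is mounted at the origin on the work surface. World frame = base frame: x ahead of the robot, y to its left, z up, the work surface at z = 0. Lengths are in mm, angles in rad, forces in N, time in s.
With the tool pointing down it reaches from about 275 to 1000 mm from the base axis. Payload 8.4 kg.
Tool frame: the origin (TCP) lies at the very end of the fingers, on their centre line; the grasp point (between the pads) lies 19 mm behind it; z points along the fingers, x is the direction in which the jaws open and shut, and the axes are right-handed (so a half turn about z gives the same grasp; the last joint's range is limited). The gripper opens to 85 mm and grips with 20 to 120 N. Pads are 22 mm wide; open, the fingers measure 114 mm over their backs; the gripper's body (76 mm by 85 mm) begins 54 mm behind the grasp point. The pads swing forward as they close: fully open they stand 13 mm farther back than shut.
Start: joints at [-1.349, 0.353, 1.633, -0, 1.155, -0.002], TCP at [138.709, -609.416, 203.481] pointing down, gripper open.
Joint ranges: [-2.63, 2.63], [-0.92, 2.1], [0.06, 2.66], [-1.3, 4.44], [0, 2.69], [-3.02, 3.02]. Speed limits (rad/s): [2.22, 2.22, 2.79, 3.14, 3.14, 3.14].

## Interface

Orientations are given as [roll, pitch, yaw] about the fixed x, y, z axes, in that order (R = Rz(yaw) Ry(pitch) Rx(roll)).
In Python, from rig import sense, grab_frame, calibration, sign_off gives the robot as it stands.
- The arm moves only by the tool servo_tool, never from a script. Its argument "series" is one flat list of numbers, 4 for each row, row after row: the shift along the world's x, y, z in m, then the turn about the world's z in degrees. In form: [x, y, z, yaw, x, y, z, yaw, ...]. A call has 1 to 8 rows; each row shifts and turns the commanded pose from where the row before left it; what a row does not reach is not made up. A row lasts 1/12 s, in which the tool goes at most 41.7 mm and 7.16 degrees, less where a joint would pass 70% of its speed; a pose out of reach is approached as far as the arm can. A call is refused whole if a number of a shift passes 0.0417 or a number of a turn 7.16, either way. A call with a gripper value outside its range is refused whole. "gripper" is the finger opening in m, from 0 to 0.0854, set as the call begins (left out, the last holds). The fingers move at their own pace and stop on an object; "newtons" is the grip in N (left out, the last holds). Time passes only in rows, so rows that do not move let the fingers close. It gives the time, the measured TCP pose, the force and the opening at its end, in the units of the state.
- sense(): the state, without advancing time (a new reading comes with each control period).
- grab_frame(name): name is "side" or "top" or "wrist"; returns the picture (480x640x3 uint8, blue, green, red); there is no depth.
- calibration(name): a dict with "fx", "fy", "cx", "cy" (pixels), "rvec" (rotation vector, rad) and "tvec" (3), from world to camera coordinates, as OpenCV has them. Camera axes: x right, y down, z forward; pixel columns grow to the right and rows downward; lengths in mm; the calibration is good to about 2 mm. A picture is of the moment at which its call begins: read the wrist's pose just before it. calibration takes no time and is no camera call; for the wrist camera it gives the pose at the moment of the call.
- sign_off(): hands the job in, once; it reports no verdict.
The state is a dict: "clock": time; "qpos": joint angles; "qvel": joint speeds; "joint_efforts": joint torques, N m; "eef_pos": TCP position; "tcp_rot": TCP orientation; "contact_force": force on the tool from outside, world axes, zero at the start; "wrist_torque": the same for the moment, N m; "opening": opening from 0.0 (shut) to 1.0 (fully open).
Only numpy, scipy, OpenCV 4.12 (cv2) and the standard library are available. Lean on these libraries where they do the work, as an engineer would, in place of code of your own. Each camera call takes 0.05 s, during which the arm holds its last target. There are 200 camera calls.

## Working session

There is one attempt and no reset: what is moved stays moved. The work goes in short steps, Python scripts to look and compute and a tool call to move; the robot and the scene stay as the last step left them, time stands still between calls to the robot, and variables do not carry over. Pictures are saved under pics/ and viewed, about 8 in all and at most 12, crops included, and the job is handed in when it is done.

Besides the shell and the picture viewer there is one more tool, called as name(argument=value, ...) on one line, values as JSON. servo_tool: Moves the arm, as the interface text tells. Its arguments: {"type":"object","properties":{"series":{"type":"array"},"gripper":{"type":"number"},"newtons":{"type":"number"}},"required":["series"]}

```bash
mkdir -p pics; ls
python3 - <<'E'
from rig import *
import cv2
for n in("top","side"):
    cv2.imwrite(f"pics/{n}0.png",grab_frame(n)); print(n,calibration(n))
s=sense();print(s)
E
```

```text
pics
top {'fx': 478.78362845448635, 'fy': 478.78362845448635, 'cx': 319.5391607676312, 'cy': 239.93740162127187, 'rvec': array([ 2.14978812, -2.19650475,  0.05688336]), 'tvec': array([  17.57998473,  539.75478982, 1243.2607621 ])}
side {'fx': 582.8351754480802, 'fy': 582.8351754480802, 'cx': 318.7983527964329, 'cy': 245.47776772270436, 'rvec': array([ 2.0907984, -0.139419 ,  0.0831162]), 'tvec': array([-542.1642396 ,   74.45161585, 1652.33468554])}
{'clock': 0.1, 'qpos': array([-1.34940048e+00,  3.53594583e-01,  1.63404303e+00,  1.35232415e-05,
        1.15520673e+00, -2.40216109e-03]), 'qvel': array([-0.00097129, -0.00160871, -0.00134392, -0.00109165,  0.00091052,
        0.00026228]), 'joint_efforts': array([-1.57304721e-04, -6.06356335e+01, -3.42820930e+01,  7.34398782e-05,
        4.01540179e-03, -3.66912593e-05]), 'eef_pos': array([ 138.61218711, -608.96832962,  202.83413741]), 'tcp_rot': array([-3.14157728e+00,  1.25165589e-03, -1.34700377e+00]), 'contact_force': array([ 0.77320692,  0.04464937, -0.25842782]), 'wrist_torque': array([ 0.01502733, -0.03871086,  0.01245106]), 'opening': 0.9983845074150971}
```

View pics/top0.png

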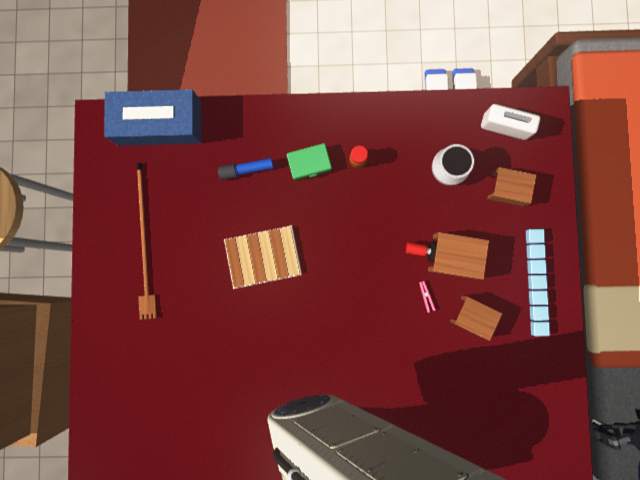

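View pics/side0.png

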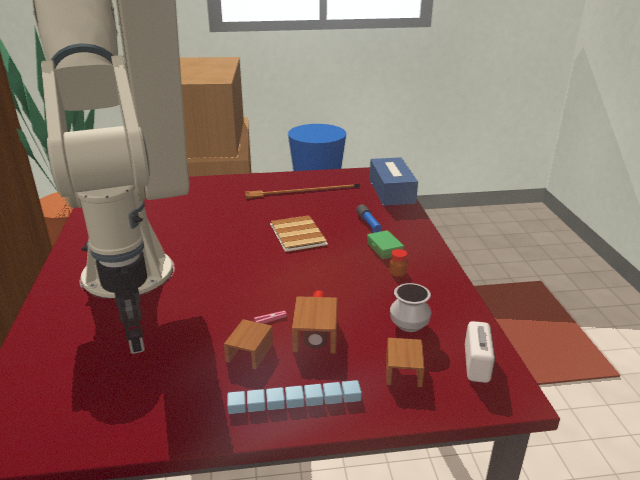

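The top view shows three wooden bridges, at (461,256), (513,187) and (479,317). The biggest, (461,256), has the red knob sticking out at (417,249), so it fits the description. The board is at (263,257). In the side view the knob is at (318,295) and the riser at (316,315). Next I'll confirm this in an enlarged crop and measure.

```bash
cat > h.py <<'E'
import numpy as np, cv2
from rig import *
def cam(c):
    if isinstance(c,str): c=calibration(c)
    K=np.array([[c['fx'],0,c['cx']],[0,c['fy'],c['cy']],[0,0,1]]); R=cv2.Rodrigues(np.array(c['rvec']))[0]
    return K,R,np.array(c['tvec'],float).ravel()
def toplane(c,uv,z):
    K,R,t=cam(c); uv=np.atleast_2d(np.array(uv,float))
    d=(R.T@np.linalg.inv(K)@np.c_[uv,np.ones(len(uv))].T).T; o=-R.T@t
    return o+d*((z-o[2])/d[:,2])[:,None]
def tri(c1,uv1,c2,uv2):
    P=[]
    for c in(c1,c2):
        K,R,t=cam(c); P.append(K@np.c_[R,t])
    X=cv2.triangulatePoints(P[0],P[1],np.array(uv1,float).reshape(2,1),np.array(uv2,float).reshape(2,1)); return (X[:3]/X[3]).ravel()
def proj(c,X):
    K,R,t=cam(c); p=(K@(R@np.atleast_2d(X).T+t[:,None])); return (p[:2]/p[2]).T
E
python3 - <<'E'
from h import *
print("knob",toplane("top",[417,249],28),tri("top",[417,249],"side",[318,295]))
print("board",toplane("top",[[225,240],[294,226],[301,275],[234,289]],10).round(0).tolist())
print("riser top",toplane("top",[[434,233],[489,236],[486,279],[429,272]],70).round(0).tolist())
print("small",toplane("top",[[496,168],[535,173],[531,206],[488,200]],60).round(0).tolist(),toplane("top",[[466,297],[501,313],[492,340],[450,321]],60).round(0).tolist())
im=cv2.imread("pics/top0.png")
a=cv2.resize(im[215:295,390:500],None,fx=7,fy=7,interpolation=2)
cv2.imwrite("pics/c1.png",a)
E
```

```text
knob [[ 510.06681048 -247.74196919   28.        ]] [ 510.82270246 -245.26042666   42.4984528 ]
board [[546.0, 259.0, 10.0], [580.0, 74.0, 10.0], [449.0, 57.0, 10.0], [415.0, 236.0, 10.0]]
riser top [[547.0, -284.0, 70.0], [537.0, -422.0, 70.0], [429.0, -409.0, 70.0], [450.0, -268.0, 70.0]]
small [[712.0, -451.0, 60.0], [696.0, -549.0, 60.0], [612.0, -534.0, 60.0], [630.0, -427.0, 60.0]] [[385.0, -360.0, 60.0], [343.0, -446.0, 60.0], [277.0, -420.0, 60.0], [326.0, -318.0, 60.0]]
```

View pics/c1.png

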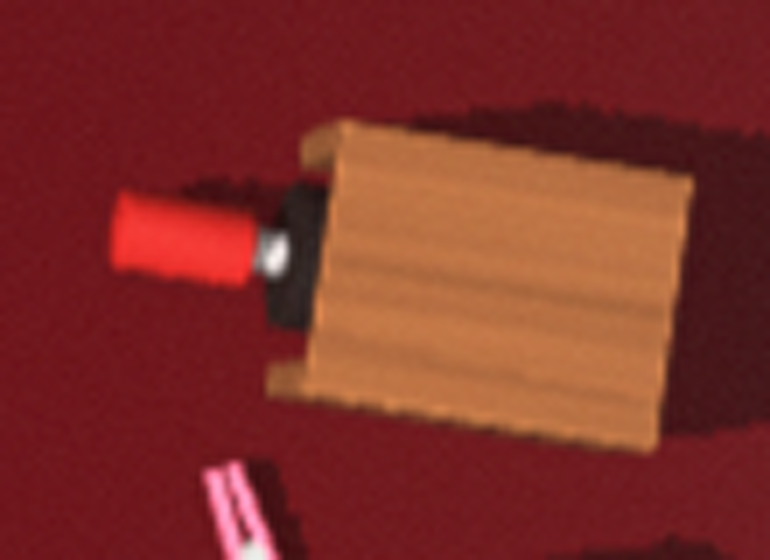

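The crop confirms the big riser at (461,256). The drum sits in its mouth, and the neck and red knob stick out towards world +y. I'll bring the wrist camera over it.

servo_tool(series=[0.026,0.028,0.006,5,0.026,0.028,0.006,5,0.026,0.028,0.006,5,0.026,0.028,0.006,5,0.026,0.028,0.006,5,0.026,0.028,0.006,5,0.026,0.028,0.006,5,0.026,0.028,0.006,5])

```text
clock: 0.77
eef_pos: [347.5, -383.7, 251.6]
tcp_rot: [-3.142, 0.0, -0.645]
contact_force: [0.5, 0.1, -0.4]
opening: 1.003
```

servo_tool(series=[0.026,0.028,0.006,5,0.026,0.028,0.006,5,0.026,0.028,0.006,5,0.026,0.028,0,5,0.026,0.028,0,5,0,0,0,4,0,0,0,0,0,0,0,0])

```text
clock: 1.43
eef_pos: [476.5, -245.1, 269.1]
tcp_rot: [3.142, 0.001, -0.144]
contact_force: [0.5, 0.1, 0.1]
opening: 0.998
```

Run:
```python
from h import *
import pickle
s=sense();c=calibration("wrist");im=grab_frame("wrist");cv2.imwrite("pics/w1.png",im);pickle.dump(c,open("w1.pkl","wb"))
print(s['clock'],s['eef_pos'],s['tcp_rot'],s['qpos']); K,R,t=cam(c); print(-R.T@t, R[2])
cv2.imwrite("pics/top1.png",grab_frame("top"))
```

```text
1.4333 [ 476.46204575 -245.14933443  269.1225871 ] [ 3.14153482e+00  9.27854274e-04 -1.43881326e-01] [-4.77747530e-01  1.54739028e-01  1.74644035e+00 -3.79095496e-04
  1.24127097e+00 -3.33743404e-01]
[ 486.99750558 -174.16622475  439.44643569] [-0.03988219 -0.27794928 -0.95976748]
```

View pics/w1.png

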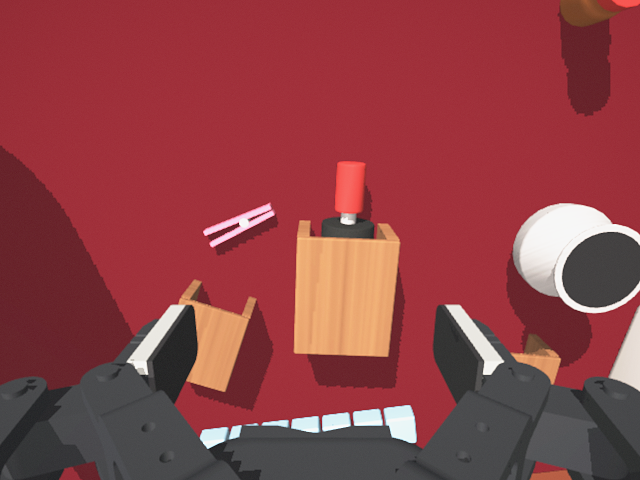

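The wrist view shows the knob at (350,187), the neck at (348,217), the drum in the mouth at (347,230), the riser top with corners near (303,236), (399,240), (388,356) and (295,353), and the peg at (240,226). Next I'll fit the knob pose from two views.

```bash
cat >> h.py <<'E'
from scipy.optimize import minimize
def cyl(p,x0,x1,r,n=24):
    x,y,z,yaw=p; a=np.linspace(0,2*np.pi,n); u=np.array([np.cos(yaw),np.sin(yaw),0]); v=np.array([-u[1],u[0],0])
    ring=r*(np.cos(a)[:,None]*v+np.sin(a)[:,None]*[0,0,1]); o=np.array([x,y,z])
    return np.r_[o+x0*u+ring,o+x1*u+ring]
def mask(im,roi,lo,hi):
    h=cv2.cvtColor(im,cv2.COLOR_BGR2HSV); m=cv2.inRange(h,np.array(lo),np.array(hi)); k=np.zeros_like(m); x0,y0,x1,y1=roi; k[y0:y1,x0:x1]=m[y0:y1,x0:x1]; return k
def fitcyl(views,p0,x0,x1,r,idx=(0,1,2,3)):
    S=4; p0=np.array(p0,float)
    def cost(q):
        p=p0.copy(); p[list(idx)]=q; c=0
        for ca,m in views:
            h=cv2.convexHull((((proj(ca,cyl(p,x0,x1,r))+.5)*S*16)).astype(np.int32))
            big=np.zeros((480*S,640*S),np.uint8); cv2.fillPoly(big,[h],255,shift=4)
            s=cv2.resize(big,(640,480),interpolation=cv2.INTER_AREA).astype(float)
            c+=np.abs(s-m).sum()/m.sum()
        return c
    st=np.array([[0]*len(idx)]+[[(5,5,5,.06)[i] if j==k else 0 for j in range(len(idx))] for k,i in enumerate(idx)])
    b=minimize(cost,p0[list(idx)],method="Nelder-Mead",options=dict(initial_simplex=p0[list(idx)]+st,maxfev=250,xatol=.05,fatol=1e-4))
    p0[list(idx)]=b.x; return p0,b.fun
E
python3 - <<'E'
from h import *
import pickle
c=pickle.load(open("w1.pkl","rb")); w=cv2.imread("pics/w1.png"); t=cv2.imread("pics/top0.png")
mw=mask(w,(325,150,375,222),(0,180,190),(8,255,255)); mt=mask(t,(395,235,432,262),(0,170,170),(8,255,255))
for m in(mw,mt): print(cv2.boundingRect(m), (m>0).sum())
T=calibration("top")
p0=(500,-345,28,1.43)
for v in([(c,mw)],[(T,mt)]): print(fitcyl(v,p0,72,122,15,(0,1,3)))
print(fitcyl([(c,mw),(T,mt)],p0,72,122,15))
P=toplane(c,[[303,236],[399,240],[388,356],[295,353]],70); print("riser top w",P.round(1).tolist(),P.mean(0)); 
P=toplane(T,np.array([(340,120),(693,178),(657,452),(305,398)])/7+[390,215],70);print("riser top t",P.round(1).tolist(),P.mean(0))
E
```

```text
(335, 161, 30, 52) 186
(406, 243, 21, 13) 198
(array([ 499.52099287, -339.05981409,   28.        ,    1.43482378]), np.float64(7.283048703352309))
(array([ 497.98356954, -340.37433712,   28.        ,    1.44136251]), np.float64(0.23563081798375915))
(array([ 1.04534528e+03, -2.08672663e+04, -9.02232386e+04, -6.28894331e+01]), np.float64(2.001604916974936))
riser top w [[460.6, -277.5, 70.0], [551.2, -294.5, 70.0], [529.2, -419.4, 70.0], [433.3, -402.1, 70.0]] [ 493.57582617 -348.40070988   70.        ]
riser top t [[549.3, -295.8, 70.0], [525.5, -421.1, 70.0], [427.8, -403.7, 70.0], [449.6, -279.4, 70.0]] [ 488.07757995 -350.01638725   70.        ]
```

Run:
```python
from h import *
import pickle
c=pickle.load(open("w1.pkl","rb")); w=cv2.imread("pics/w1.png"); t=cv2.imread("pics/top0.png")
mw=((w[:,:,2]>185)&(w[:,:,1]<130)).astype(np.uint8)*255; mw[:150]=0;mw[216:]=0;mw[:,:325]=0;mw[:,375:]=0
mt=mask(t,(395,235,432,262),(0,170,170),(8,255,255))
print(cv2.boundingRect(mw),(mw>0).sum())
T=calibration("top")
p0=(499,-341,28,1.43)
for v in([(c,mw)],[(T,mt)]): print(fitcyl(v,p0,72,122,15,(0,1,3)))
p,f=fitcyl([(c,mw),(T,mt)],p0,72,122,15);print(p,f,p[:2]+100*np.array([np.cos(p[3]),np.sin(p[3])]))
```

```text
(335, 161, 31, 53) 1411
(array([ 499.80865905, -339.6080811 ,   28.        ,    1.4381939 ]), np.float64(0.09462625588860633))
(array([ 497.73365873, -340.61440616,   28.        ,    1.44546141]), np.float64(0.23598732422261834))
[ 498.63400121 -339.38308298   28.20713425    1.4357291 ] 0.3741779041649805 [ 512.09969414 -240.29385494]
```

Fit result: knob centre (512,-240), axis height about 28, roller yaw 1.436. The riser's +y is at about 1.39. Next I'll lower onto the knob with jaws across the axis.

servo_tool(series=[0.009,0.0012,-0.03,0.5,0.009,0.0012,-0.03,0,0.009,0.0012,-0.03,0,0.0085,0.001,-0.03,0,0,0,-0.03,0,0,0,-0.03,0,0,0,-0.03,0,0,0,-0.02,0], gripper=0.06)

```text
clock: 2.2
eef_pos: [510.1, -241.4, 36.8]
tcp_rot: [-3.141, 0.003, -0.138]
contact_force: [-0.3, 0.2, -0.4]
opening: 0.703
```

servo_tool(series=[0,0,-0.015,0,0,0,-0.012,0,0,0,0,0])

```text
clock: 2.45
eef_pos: [510.2, -241.0, 10.3]
tcp_rot: [-3.141, 0.003, -0.137]
contact_force: [0.1, 0.2, 0.0]
opening: 0.706
```

servo_tool(series=[0,0,0,0,0,0,0,0,0,0,0,0,0,0,0,0,0,0,0,0,0,0,0,0], gripper=0.02, newtons=40)

```text
clock: 2.95
eef_pos: [512.5, -240.9, 13.1]
tcp_rot: [3.141, -0.001, -0.134]
contact_force: [-0.0, 1.1, -1.0]
opening: 0.237
```

The opening reached 20 mm, which is narrower than the knob, so I'll look.

Run:
```python
from h import *
s=sense();print(s['eef_pos'],s['opening'])
w=grab_frame("wrist");t=grab_frame("top");d=grab_frame("side")
for n,i in(("w2",w),("t2",t),("s2",d)): cv2.imwrite(f"pics/{n}.png",i)
a=cv2.resize(t[215:295,390:500],(440,320),interpolation=2);b=cv2.resize(d[260:360,240:365],(400,320),interpolation=2)
cv2.imwrite("pics/m2.png",np.vstack([np.hstack([a,b])[:,:800],cv2.resize(w,(373,280)).__class__((280,800,3),np.uint8)*0]) if 0 else np.hstack([cv2.resize(w,(427,320)),cv2.resize(d[260:360,240:365],(373,320))]))
```

```text
[ 512.53232432 -240.91292111   13.05186547] 0.23715765018625326
```

View pics/m2.png

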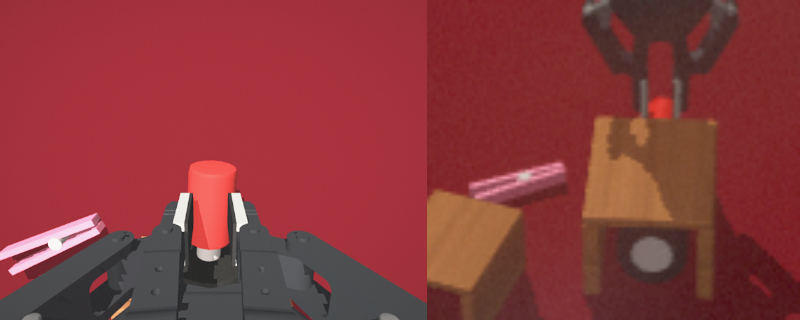

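servo_tool(series=[0,0,0,0,0,0,0,0,0,0,0,0,0,0,0,0], gripper=0.0, newtons=50)

```text
clock: 3.43
eef_pos: [512.9, -241.0, 13.1]
tcp_rot: [3.141, -0.001, -0.134]
contact_force: [0.3, 0.5, 5.9]
opening: -0.001
```

Run:
```python
from h import *
w=grab_frame("wrist");t=grab_frame("top");d=grab_frame("side")
for n,i in(("w3",w),("t3",t),("s3",d)): cv2.imwrite(f"pics/{n}.png",i)
cv2.imwrite("pics/m3.png",np.hstack([cv2.resize(w,(427,320)),cv2.resize(d[260:360,240:365],(373,320),interpolation=2)]))
```

```text
(no output)
```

View pics/m3.png

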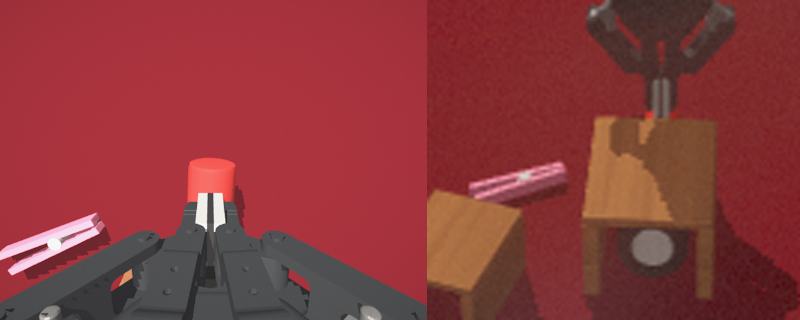

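Run:
```python
from h import *
s=sense();p=s['eef_pos'];print(p,s['contact_force'],s['qpos'])
for z in(0,13,30,43,50):
    X=[p[0],p[1],z]; print(z,proj("wrist",X).round(0),proj("side",X).round(0),proj("top",X).round(0))
print("knob end top", proj("wrist",[[515,-218,43],[515,-218,28],[512,-240,43]]))
t=cv2.imread("pics/t3.png")
b=cv2.imread("pics/s3.png");
cv2.imwrite("pics/m4.png",np.hstack([cv2.resize(b[240:320,270:370],(400,320),interpolation=2),cv2.resize(t[215:295,390:490],(400,320),interpolation=2)]))
```

```text
[ 512.90108758 -241.04039666   13.06904381] [0.1721254  0.83180448 5.35893888] [-4.42022492e-01  5.11437055e-01  1.89488518e+00  1.18040532e-04
  7.33960841e-01 -3.08129834e-01]
0 [[314. 274.]] [[318. 308.]] [[413. 249.]]
13 [[314. 284.]] [[318. 303.]] [[413. 248.]]
30 [[314. 300.]] [[318. 298.]] [[415. 248.]]
43 [[314. 314.]] [[318. 294.]] [[415. 248.]]
50 [[314. 323.]] [[318. 292.]] [[416. 247.]]
knob end top [[311.41323356 257.74486573]
 [311.64303665 245.59350244]
 [311.36039487 312.32985436]]
```

View pics/m4.png

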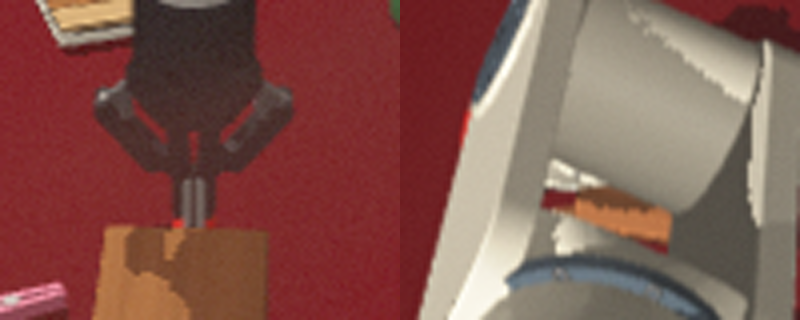

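Run:
```python
from h import *
c=calibration("wrist");K,R,t=cam(c);print(K, "tcp in cam",R@sense()['eef_pos']+t)
for n in("w1","w2","w3"):
    g=cv2.imread(f"pics/{n}.png"); m=(g.min(2)>170).astype(np.uint8); m[:260]=0
    k,l,st,ce=cv2.connectedComponentsWithStats(m); print(n,[tuple(s) for s in st[1:] if s[4]>80])
```

```text
[[402.02413764   0.         314.92578717]
 [  0.         402.02413764 238.03316584]
 [  0.           0.           1.        ]] tcp in cam [ -0.40675185  21.04921304 183.66802932]
w1 [(np.int32(520), np.int32(260), np.int32(120), np.int32(53), np.int32(1414)), (np.int32(127), np.int32(305), np.int32(58), np.int32(70), np.int32(1113)), (np.int32(446), np.int32(305), np.int32(58), np.int32(70), np.int32(1127)), (np.int32(610), np.int32(307), np.int32(30), np.int32(84), np.int32(1245)), (np.int32(384), np.int32(405), np.int32(32), np.int32(38), np.int32(908)), (np.int32(353), np.int32(409), np.int32(29), np.int32(17), np.int32(423)), (np.int32(322), np.int32(412), np.int32(28), np.int32(19), np.int32(409)), (np.int32(291), np.int32(416), np.int32(28), np.int32(16), np.int32(349)), (np.int32(262), np.int32(420), np.int32(26), np.int32(7), np.int32(110)), (np.int32(229), np.int32(425), np.int32(12), np.int32(14), np.int32(111)), (np.int32(200), np.int32(427), np.int32(27), np.int32(22), np.int32(397))]
w2 [(np.int32(259), np.int32(289), np.int32(25), np.int32(59), np.int32(797)), (np.int32(347), np.int32(289), np.int32(25), np.int32(59), np.int32(803)), (np.int32(0), np.int32(321), np.int32(149), np.int32(92), np.int32(4192)), (np.int32(296), np.int32(372), np.int32(31), np.int32(19), np.int32(407))]
w3 [(np.int32(293), np.int32(289), np.int32(18), np.int32(55), np.int32(783)), (np.int32(320), np.int32(289), np.int32(18), np.int32(59), np.int32(783)), (np.int32(0), np.int32(321), np.int32(148), np.int32(92), np.int32(4204))]
```

The fingertips shut on top of the knob: fz was +6 N with the reported TCP at z=13. The pad spacing in the wrist image (85 mm is about 244 px) also puts the tips about 30 mm short of the reported TCP. The real tips are therefore about 30 mm higher than reported. I'll reopen and descend in small, force-checked steps.

servo_tool(series=[0,0,0,0,0,0,0,0,0,0,0,0,0,0,0,0,0,0,0,0], gripper=0.06)

```text
clock: 4.0
eef_pos: [511.9, -240.6, 12.2]
tcp_rot: [-3.141, 0.001, -0.134]
contact_force: [0.6, -0.2, -0.5]
opening: 0.7
```

servo_tool(series=[0,0,-0.005,0,0,0,-0.005,0,0,0,0,0])

```text
clock: 4.25
eef_pos: [511.4, -240.4, 1.2]
tcp_rot: [-3.141, 0.002, -0.134]
contact_force: [0.4, 0.3, -0.5]
opening: 0.704
```

servo_tool(series=[0,0,-0.004,0,0,0,-0.004,0,0,0,0,0])

```text
clock: 4.5
eef_pos: [511.7, -240.5, -6.5]
tcp_rot: [-3.141, 0.001, -0.134]
contact_force: [-0.4, -0.4, 0.8]
opening: 0.703
```

The reported TCP is below z=0 with no contact, so the offset is real.

servo_tool(series=[0,0,-0.004,0,0,0,-0.004,0,0,0,-0.004,0,0,0,0,0])

```text
clock: 4.83
eef_pos: [511.7, -240.6, -18.4]
tcp_rot: [-3.141, 0.001, -0.134]
contact_force: [-0.3, 0.7, -0.3]
opening: 0.703
```

servo_tool(series=[0,0,0,0,0,0,0,0,0,0,0,0,0,0,0,0,0,0,0,0,0,0,0,0], gripper=0.02, newtons=40)

```text
clock: 5.33
eef_pos: [512.4, -240.9, -17.3]
tcp_rot: [3.141, -0.0, -0.134]
contact_force: [-0.8, -0.5, 2.4]
opening: 0.341
```

The knob is gripped at 29 mm. Now I'll pull straight out along the axis.

servo_tool(series=[0.0005,0.004,0,0,0.0011,0.008,0,0,0.0013,0.01,0,0,0.0013,0.01,0,0])

```text
clock: 5.67
eef_pos: [516.6, -208.1, -17.4]
tcp_rot: [3.141, -0.0, -0.134]
contact_force: [-1.2, -3.8, 2.1]
opening: 0.339
```

servo_tool(series=[0.0013,0.01,0,0,0.0013,0.01,0,0,0.0013,0.01,0,0,0.0013,0.01,0,0,0.0013,0.01,0,0,0.0013,0.01,0,0,0.0013,0.01,0,0,0.0013,0.01,0,0])

```text
clock: 6.33
eef_pos: [526.8, -127.8, -17.6]
tcp_rot: [3.142, 0.0, -0.134]
contact_force: [-0.4, -4.6, 2.6]
opening: 0.341
```

servo_tool(series=[0.0013,0.01,0,0,0.0013,0.01,0,0,0.0013,0.01,0,0,0.001,0.008,0,0,0.0005,0.004,0,0,0,0,0,0])

```text
clock: 6.83
eef_pos: [532.3, -85.3, -17.4]
tcp_rot: [-3.141, 0.0, -0.134]
contact_force: [0.3, 7.4, 7.7]
opening: 0.332
```

servo_tool(series=[0,0,0,0,0,0,0,0,0,0,0,0,0,0,0,0], gripper=0.06)

```text
clock: 7.17
eef_pos: [531.9, -87.0, -17.7]
tcp_rot: [-3.142, 0.0, -0.134]
contact_force: [0.2, 0.5, -0.5]
opening: 0.704
```

servo_tool(series=[0,0,0.01,0,0,0,0.02,0,0,0,0.03,0,0,0,0.04,0,0,0,0.04,0,0,0,0.04,0,0,0,0.04,0,0,0,0.04,0])

```text
clock: 7.83
eef_pos: [531.5, -86.9, 245.4]
tcp_rot: [-3.142, -0.001, -0.134]
contact_force: [0.8, -0.2, -0.2]
opening: 0.707
```

servo_tool(series=[-0.003,-0.02,0.03,0,-0.003,-0.02,0,0,0,0,0,0,0,0,0,0])

```text
clock: 8.17
eef_pos: [525.7, -127.4, 273.2]
tcp_rot: [-3.142, -0.001, -0.136]
contact_force: [-0.3, 0.9, 0.4]
opening: 0.704
```

Run:
```python
from h import *
import pickle
s=sense();c=calibration("wrist");im=grab_frame("wrist");cv2.imwrite("pics/w5.png",im);pickle.dump(c,open("w5.pkl","wb"))
print(s['clock'],s['eef_pos'],s['tcp_rot'])
cv2.imwrite("pics/t5.png",grab_frame("top"))
```

```text
8.1667 [ 525.73851185 -127.41047422  273.18512867] [-3.14151041e+00 -6.88940891e-04 -1.35919203e-01]
```

View pics/w5.png

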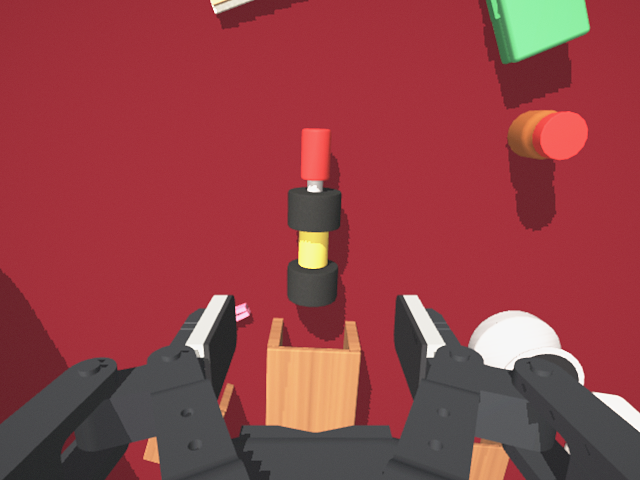

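The roller lies clear of the riser, with the knob at (316,153), the yellow grip at (313,248) and the riser mouth at row 345. Now I'll fit its pose.

Run:
```python
from h import *
import pickle
c=pickle.load(open("w5.pkl","rb")); w=cv2.imread("pics/w5.png")
mw=((w[:,:,2]>185)&(w[:,:,1]<130)).astype(np.uint8)*255; mw[:110]=0;mw[180:]=0;mw[:,:285]=0;mw[:,345:]=0
my=((w[:,:,2]>150)&(w[:,:,1]>130)&(w[:,:,0]<150)).astype(np.uint8)*255; my[:225]=0;my[275:]=0;my[:,:285]=0;my[:,345:]=0
print(cv2.boundingRect(mw),cv2.boundingRect(my))
p,f=fitcyl([(c,mw)],(518,-185,28,1.436),72,122,15,(0,1,3));print(p,f)
ys,xs=np.nonzero(my); print("sleeve centroid @z~36",toplane(c,[[xs.mean(),ys.mean()]],38), "model sleeve top", proj(c,[[p[0],p[1],44]]),xs.mean(),ys.mean())
t=cv2.imread("pics/t5.png");T=calibration("top")
y=((t[:,:,2]>130)&(t[:,:,1]>110)&(t[:,:,0]<90)).astype(np.uint8); y[:235]=0;y[270:]=0;y[:,:350]=0;y[:,430:]=0
ys,xs=np.nonzero(y);
if len(xs): print(len(xs),xs.mean(),ys.mean(),toplane(T,[[xs.mean(),ys.mean()]],38), proj(T,[[p[0],p[1],40]]))
```

```text
(301, 128, 30, 52) (298, 231, 30, 38)
[ 518.83634491 -184.05294394   28.            1.44031132] 0.09478826013163887
sleeve centroid @z~36 [[ 518.31465268 -183.70677022   38.        ]] model sleeve top [[314.91078325 249.07592063]] 314.36959553695954 247.08926080892607
16 396.6875 253.5625 [[ 498.89372438 -193.20661489   38.        ]] [[392.99263966 245.89819532]]
```

Roller origin is (518.5,-184), yaw 1.438. I'll descend over the yellow sleeve.

servo_tool(series=[-0.0018,-0.0142,-0.03,0,-0.0018,-0.0142,-0.03,0,-0.0018,-0.0141,-0.03,0,-0.0018,-0.0141,-0.03,0,0,0,-0.03,0,0,0,-0.03,0,0,0,-0.03,0,0,0,-0.02,0])

```text
clock: 8.93
eef_pos: [517.0, -181.9, 39.0]
tcp_rot: [-3.14, 0.004, -0.134]
contact_force: [-0.6, -0.3, -0.1]
opening: 0.703
```

servo_tool(series=[0,0,-0.015,0,0,0,-0.01,0,0,0,-0.01,0,0,0,-0.008,0,0,0,-0.006,0,0,0,0,0])

```text
clock: 9.43
eef_pos: [518.6, -183.1, -7.3]
tcp_rot: [-3.141, 0.001, -0.134]
contact_force: [-0.7, 0.2, -0.4]
opening: 0.705
```

servo_tool(series=[0,0,-0.006,0,0,0,-0.004,0,0,0,0,0,0,0,0,0])

```text
clock: 9.77
eef_pos: [519.0, -183.5, -16.4]
tcp_rot: [-3.142, -0.0, -0.134]
contact_force: [0.1, -0.2, 1.1]
opening: 0.701
```

servo_tool(series=[0,0,0,0,0,0,0,0,0,0,0,0,0,0,0,0,0,0,0,0,0,0,0,0], gripper=0.02, newtons=90)

```text
clock: 10.27
eef_pos: [519.7, -183.6, -15.9]
tcp_rot: [3.141, -0.001, -0.134]
contact_force: [0.5, 1.3, 6.0]
opening: 0.347
```

The 29.6 mm opening and +6 N suggest the pads hold slightly above the sleeve's centre. I'll regrip 6 mm lower.

servo_tool(series=[0,0,0,0,0,0,0,0,0,0,0,0,0,0,-0.003,0,0,0,-0.003,0,0,0,0,0,0,0,0,0], gripper=0.06)

```text
clock: 10.85
eef_pos: [518.6, -183.3, -22.9]
tcp_rot: [-3.141, 0.001, -0.134]
contact_force: [-0.3, 0.3, 0.2]
opening: 0.701
```

servo_tool(series=[0,0,0,0,0,0,0,0,0,0,0,0,0,0,0,0,0,0,0,0,0,0,0,0], gripper=0.02, newtons=90)

```text
clock: 11.35
eef_pos: [519.5, -183.5, -22.2]
tcp_rot: [3.141, -0.001, -0.134]
contact_force: [0.3, 0.3, 6.2]
opening: 0.351
```

Run:
```python
from h import *
s=sense();print(s['eef_pos'],s['opening']*85.4,s['contact_force'])
w=grab_frame("wrist");cv2.imwrite("pics/w6.png",w);cv2.imwrite("pics/t6.png",grab_frame("top"));d=grab_frame("side");cv2.imwrite("pics/s6.png",d)
cv2.imwrite("pics/m6.png",np.hstack([cv2.resize(w[150:480,160:480],(388,400)),cv2.resize(d[210:320,270:380],(400,400),interpolation=2)]))
```

```text
[ 519.45137359 -183.51978761  -22.18867014] 29.982159185761326 [0.25963904 0.34684603 6.243413  ]
```

View pics/m6.png

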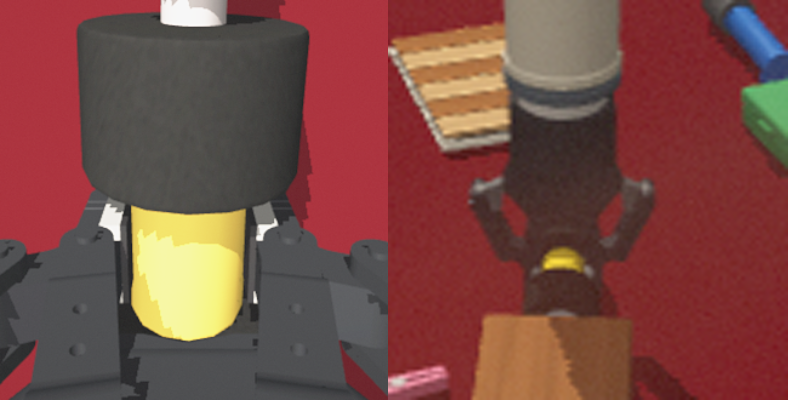

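The sleeve is held squarely between the drums; opening 30 mm at 90 N is just pad compression. Now I'll lift, move off to the side and measure the board.

servo_tool(series=[0,0,0.01,0,0,0,0.02,0,0,0,0.03,0,0,0,0.035,0,-0.006,0.01,0.035,0,-0.012,0.02,0.035,0,-0.013,0.02,0.035,0,-0.013,0.02,0.03,0])

```text
clock: 12.17
eef_pos: [474.0, -113.3, 208.5]
tcp_rot: [3.141, 0.0, -0.134]
contact_force: [0.7, -0.7, -2.9]
opening: 0.353
```

servo_tool(series=[-0.013,0.02,0.02,0,-0.013,0.02,0,0,-0.013,0.02,0,0,-0.013,0.02,0,0,-0.01,0.015,0,0,0,0,0,0,0,0,0,0])

```text
clock: 12.75
eef_pos: [412.3, -18.5, 226.6]
tcp_rot: [3.141, 0.001, -0.132]
contact_force: [-0.0, -0.4, -3.9]
opening: 0.348
```

Run:
```python
from h import *
import pickle
s=sense();c=calibration("wrist");im=grab_frame("wrist");cv2.imwrite("pics/w7.png",im);pickle.dump(c,open("w7.pkl","wb"))
print(s['clock'],s['eef_pos'],s['tcp_rot'],s['contact_force'],s['opening'])
t=cv2.imread("pics/top0.png"); 
cv2.imwrite("pics/m7.png",np.hstack([cv2.resize(im,(480,360)),cv2.resize(t[218:298,215:311][:, :],(312,360),interpolation=2)]))
```

```text
12.75 [412.32456716 -18.49348381 226.60429273] [ 3.14127522e+00  5.42570437e-04 -1.32262997e-01] [-0.02470885 -0.41243607 -3.92063222] 0.34758275604525507
```

View pics/m7.png

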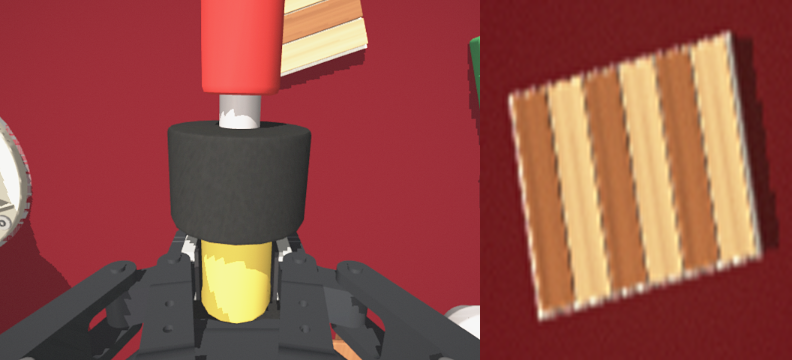

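The left half shows the roller lifted level, with the board corner at about (490,60) in the full picture. The right half shows the six-slat board in the top view. Next is a silhouette fit of the board, cross-checked with the wrist view.

Run:
```python
from h import *
import pickle
t=cv2.imread("pics/top0.png");T=calibration("top")
m=(t[:,:,1]>75).astype(np.uint8)*255; m[:215]=0;m[300:]=0;m[:,:210]=0;m[:,315:]=0
def pts(q,hx,hy,z):
    x,y,a=q;R=np.array([[np.cos(a),-np.sin(a)],[np.sin(a),np.cos(a)]])
    P=(R@np.array([[-hx,hx,hx,-hx],[-hy,-hy,hy,hy]])).T+[x,y]; return np.c_[P,np.full(4,z)]
def cost(q):
    b=np.zeros((1920,2560),np.uint8)
    for A in([(65,89.25,15),(65,89.25,9)],[(67,93,4),(67,93,0)]):
        h=cv2.convexHull(((proj(T,np.vstack([pts(q,*a) for a in A]))+.5)*64).astype(np.int32)); cv2.fillPoly(b,[h],255,shift=4)
    return np.abs(cv2.resize(b,(640,480),interpolation=3).astype(float)-m).sum()/m.sum()
q0=np.array([498,157,.18]);r=minimize(cost,q0,method="Nelder-Mead",options=dict(initial_simplex=q0+np.array([[0,0,0],[6,0,0],[0,6,0],[0,0,.06]]),maxfev=200))
q=r.x;print(q,r.fun); c=pickle.load(open("w7.pkl","rb"))
print("pred corners wrist top15",proj(c,pts(q,65,89.25,15)).round(1).tolist(),"backing",proj(c,pts(q,67,93,4)).round(1).tolist())
w=cv2.imread("pics/w7.png");mm=(w[:,:,1]>110).astype(np.uint8);mm[:,:380]=0;mm[120:]=0;mm[:,520:]=0
ys,xs=np.nonzero(mm);i=np.argmax(xs);j=np.argmax(ys);print("obs right",xs[i],ys[i],"low",xs[j],ys[j])
E=[np.argmax(xs)]
for row in(20,40,60,70): print(row,xs[ys==row].max() if (ys==row).any() else None)
k=np.array([-np.sin(q[2]),np.cos(q[2])])
for y in(-82,-75,0,75,82,150): print(y,(q[:2]+k*y).round(1))
```

```text
[4.99514934e+02 1.61388423e+02 1.80378933e-01] 0.026932668329177057
pred corners wrist top15 [[346.0, 105.3], [488.4, 57.5], [443.5, -186.6], [281.0, -122.9]] backing [[344.2, 110.4], [486.3, 62.8], [440.6, -183.0], [278.3, -119.5]]
obs right 490 54 low 380 99
20 483
40 487
60 489
70 468
-82 [514.2  80.7]
-75 [513.   87.6]
0 [499.5 161.4]
75 [486.1 235.2]
82 [484.8 242.1]
150 [472.6 309. ]
```

Board centre is (500,161), yaw 0.180; the wrist view agrees within about 1.5 mm. I'll turn the roller by -72° and carry it over slat 1 at (514,84).

servo_tool(series=[0.0093,0.0094,-0.015,-6.55,0.0093,0.0094,-0.015,-6.55,0.0093,0.0094,-0.015,-6.55,0.0093,0.0094,-0.015,-6.55,0.0093,0.0094,-0.015,-6.55,0.0093,0.0094,-0.015,-6.55,0.0093,0.0094,-0.015,-6.55,0.0093,0.0094,-0.015,-6.55])

```text
clock: 13.47
eef_pos: [488.7, 55.9, 105.5]
tcp_rot: [3.141, -0.0, -1.055]
contact_force: [0.8, -0.1, -2.9]
opening: 0.351
```

servo_tool(series=[0.0093,0.0094,-0.015,-6.55,0.0093,0.0094,-0.015,-6.55,0.0093,0.0094,-0.015,-6.55,0,0,-0.02,0,0,0,0,0,0,0,0,0,0,0,0,0])

```text
clock: 14.05
eef_pos: [515.8, 83.9, 42.0]
tcp_rot: [3.141, -0.0, -1.391]
contact_force: [-0.2, 1.0, -3.7]
opening: 0.347
```

servo_tool(series=[-0.001,0,-0.02,0,-0.0005,0,-0.014,0,0,0,-0.008,0,0,0,-0.003,0,0,0,0,0,0,0,0,0])

```text
clock: 14.55
eef_pos: [514.8, 84.4, -2.6]
tcp_rot: [-3.141, -0.0, -1.392]
contact_force: [0.1, 0.7, -4.6]
opening: 0.356
```

servo_tool(series=[0,0,-0.002,0,0,0,-0.002,0,0,0,-0.002,0,0,0,0,0,0,0,0,0])

```text
clock: 14.97
eef_pos: [514.7, 84.6, -9.2]
tcp_rot: [-3.141, -0.0, -1.391]
contact_force: [2.3, 0.2, -1.6]
opening: 0.348
```

servo_tool(series=[0,0,-0.002,0,0,0,-0.002,0,0,0,0,0,0,0,0,0])

```text
clock: 15.3
eef_pos: [514.8, 84.6, -12.4]
tcp_rot: [-3.14, -0.0, -1.391]
contact_force: [-2.3, -1.2, 14.5]
opening: 0.349
```

servo_tool(series=[0,0,-0.002,0,0,0,0,0,0,0,0,0])

```text
clock: 15.55
eef_pos: [515.1, 84.6, -12.8]
tcp_rot: [-3.14, 0.0, -1.392]
contact_force: [-9.0, -1.5, 38.3]
opening: 0.348
```

Slat 1 is fully down: the reading stopped at TCP -12.5, meaning axis 38, and force rose. I'll ease to about 25 N and roll.

servo_tool(series=[0,0,0.0008,0,-0.0009,0.0049,0,0,-0.0009,0.0049,0,0,-0.0009,0.0049,0,0,-0.0009,0.0049,0,0,-0.0009,0.0049,0,0])

```text
clock: 16.05
eef_pos: [511.0, 109.4, -12.6]
tcp_rot: [-3.139, -0.0, -1.392]
contact_force: [-3.4, -1.3, 27.8]
opening: 0.351
```

servo_tool(series=[-0.0009,0.0049,0,0,-0.0009,0.0049,0,0,-0.0009,0.0049,0,0,-0.0009,0.0049,0,0,-0.0009,0.0049,0,0,-0.0009,0.0049,0,0,-0.0009,0.0049,0,0])

```text
clock: 16.63
eef_pos: [505.5, 144.1, -12.6]
tcp_rot: [-3.137, 0.0, -1.391]
contact_force: [-0.9, -1.1, 24.2]
opening: 0.352
```

servo_tool(series=[-0.0009,0.0049,0,0,-0.0009,0.0049,0,0,-0.0009,0.0049,0,0,-0.0009,0.0049,0,0,-0.0009,0.0049,0,0,-0.0009,0.0049,0,0,-0.0009,0.0049,0,0])

```text
clock: 17.22
eef_pos: [500.0, 178.5, -12.5]
tcp_rot: [-3.136, 0.0, -1.391]
contact_force: [2.1, -2.8, 22.0]
opening: 0.353
```

servo_tool(series=[-0.0012,0.0049,-0.0002,0,-0.0012,0.0049,0,0,-0.0012,0.0049,0,0,-0.0012,0.0049,0,0,-0.0012,0.0049,0,0,-0.0012,0.0049,0,0,-0.0012,0.0049,0,0])

```text
clock: 17.8
eef_pos: [494.0, 213.8, -12.4]
tcp_rot: [-3.131, 0.002, -1.391]
contact_force: [10.1, 0.6, 12.9]
opening: 0.347
```

servo_tool(series=[-0.0011,0.0049,0,0,-0.0011,0.0049,0,0,-0.001,0.0049,0,0,-0.001,0.0049,0,0,-0.0009,0.0049,0,0,-0.0009,0.0049,0,0,0,0,0,0])

```text
clock: 18.38
eef_pos: [488.3, 244.4, -12.3]
tcp_rot: [-3.131, 0.003, -1.391]
contact_force: [9.3, 1.9, 12.6]
opening: 0.349
```

All passes stayed at the fully-down height, but force fell to about 13 N near the end and the roller sits 3 mm off line. I'll lift, recentre, press at about 25 N and make a second pass back.

servo_tool(series=[0,0,0.004,0,0,0,0.006,0,0,-0.002,0,0,0,0,0,0,0,0,0,0])

```text
clock: 18.8
eef_pos: [481.9, 238.7, -5.2]
tcp_rot: [3.14, -0.0, -1.392]
contact_force: [0.4, 0.7, -3.8]
opening: 0.35
```

servo_tool(series=[0.004,0.002,0,0,0,0,-0.004,0,0,0,-0.003,0,0,0,-0.0018,0,0,0,0,0,0,0,0,0])

```text
clock: 19.3
eef_pos: [487.1, 241.7, -12.5]
tcp_rot: [-3.141, 0.001, -1.392]
contact_force: [-5.4, -0.8, 17.1]
opening: 0.349
```

servo_tool(series=[0,0,-0.0006,0,0.0009,-0.0049,0,0,0.0009,-0.0049,0,0,0.0009,-0.0049,0,0,0.0009,-0.0049,0,0,0.0009,-0.0049,0,0,0.0009,-0.0049,0,0,0.0009,-0.0049,0,0])

```text
clock: 19.97
eef_pos: [492.9, 207.2, -12.6]
tcp_rot: [3.142, 0.0, -1.392]
contact_force: [-9.8, -1.0, 28.1]
opening: 0.344
```

servo_tool(series=[0.0009,-0.0049,0,0,0.0009,-0.0049,0,0,0.0009,-0.0049,0,0,0.0009,-0.0049,0,0,0.0009,-0.0049,0,0,0.0009,-0.0049,0,0,0.0009,-0.0049,0,0,0.0009,-0.0049,0,0])

```text
clock: 20.63
eef_pos: [499.4, 167.7, -12.6]
tcp_rot: [3.14, 0.0, -1.391]
contact_force: [-10.2, -1.0, 29.4]
opening: 0.354
```

servo_tool(series=[0.0009,-0.0049,0,0,0.0009,-0.0049,0,0,0.0009,-0.0049,0,0,0.0009,-0.0049,0,0,0.0009,-0.0049,0,0,0.0009,-0.0049,0,0,0.0009,-0.0049,0,0,0.0009,-0.0049,0,0])

```text
clock: 21.3
eef_pos: [506.1, 128.3, -12.7]
tcp_rot: [3.139, 0.0, -1.391]
contact_force: [-12.2, -2.0, 31.2]
opening: 0.352
```

servo_tool(series=[0.0009,-0.0049,0,0,0.0009,-0.0049,0,0,0.0009,-0.0049,0,0,0.0009,-0.0049,0,0,0.0009,-0.0049,0,0,0.0009,-0.0049,0,0,0.0009,-0.0049,0,0,0.0009,-0.0049,0,0])

```text
clock: 21.97
eef_pos: [512.8, 89.0, -12.7]
tcp_rot: [3.138, 0.0, -1.391]
contact_force: [-13.1, -0.7, 35.7]
opening: 0.349
```

The return pass kept a steady 28–35 N with z constant at -12.6. Now I'll lift off and set the roller on bare table at about (522,-42).

servo_tool(series=[0,0,0.01,0,0,0,0.025,0,0,0,0.025,0,0.003,-0.03,0,0,0.003,-0.035,0,0,0.003,-0.035,0,0,0.003,-0.03,0,0,0,0,0,0])

```text
clock: 22.63
eef_pos: [527.2, -44.9, 45.7]
tcp_rot: [-3.141, -0.001, -1.394]
contact_force: [-0.3, -0.5, -3.0]
opening: 0.348
```

servo_tool(series=[0,0,-0.03,0,0,0,-0.02,0,0,0,-0.008,0,0,0,0,0,0,0,0,0])

```text
clock: 23.05
eef_pos: [526.4, -40.4, -12.3]
tcp_rot: [3.141, 0.0, -1.391]
contact_force: [0.5, -0.0, -3.1]
opening: 0.35
```

servo_tool(series=[0,0,-0.005,0,0,0,-0.003,0,0,0,-0.0015,0,0,0,0,0,0,0,0,0])

```text
clock: 23.47
eef_pos: [526.7, -40.6, -21.4]
tcp_rot: [-3.141, -0.0, -1.391]
contact_force: [-0.3, 0.4, -3.1]
opening: 0.35
```

servo_tool(series=[0,0,-0.0008,0,0,0,0,0,0,0,0,0])

```text
clock: 23.72
eef_pos: [526.9, -40.7, -22.1]
tcp_rot: [-3.141, -0.0, -1.391]
contact_force: [-0.2, 1.3, 1.1]
opening: 0.348
```

servo_tool(series=[0,0,-0.0006,0,0,0,0,0,0,0,0,0])

```text
clock: 23.97
eef_pos: [526.9, -40.7, -22.2]
tcp_rot: [-3.141, -0.0, -1.391]
contact_force: [-3.1, 0.5, 10.1]
opening: 0.346
```

On the table. I'll release slowly, rise straight up and look.

servo_tool(series=[0,0,0.0005,0,0,0,0,0,0,0,0,0,0,0,0,0,0,0,0,0,0,0,0,0], gripper=0.06)

```text
clock: 24.47
eef_pos: [526.5, -40.6, -22.7]
tcp_rot: [3.142, 0.0, -1.391]
contact_force: [0.7, 0.0, -0.4]
opening: 0.702
```

servo_tool(series=[0,0,0.01,0,0,0,0.02,0,0,0,0.03,0,0,0,0.04,0,0,0,0.04,0,0,0,0.04,0,0,0,0.04,0,0,0,0.04,0])

```text
clock: 25.13
eef_pos: [525.8, -40.6, 240.3]
tcp_rot: [-3.141, -0.0, -1.392]
contact_force: [0.9, 0.0, -0.1]
opening: 0.701
```

servo_tool(series=[-0.02,-0.02,0.02,7,-0.02,-0.03,0,7,-0.02,-0.03,0,7,-0.02,-0.03,0,7,-0.01,-0.03,0,7,0,0,0,7,0,0,0,7,0,0,0,7])

```text
clock: 25.8
eef_pos: [438.7, -176.9, 258.2]
tcp_rot: [-3.142, -0.001, -0.428]
contact_force: [-0.3, 0.9, 0.1]
opening: 0.704
```

Run:
```python
from h import *
w=grab_frame("wrist");d=grab_frame("side");t=grab_frame("top")
s=sense();print(s['clock'],s['eef_pos'],s['contact_force'])
for n,i in(("w8",w),("s8",d),("t8",t)): cv2.imwrite(f"pics/{n}.png",i)
cv2.imwrite("pics/m8.png",np.hstack([cv2.resize(t[90:350,70:590],(400,200)),cv2.resize(w,(400,300))[:200]])if 0 else np.vstack([np.hstack([cv2.resize(t,(400,300)),cv2.resize(w,(400,300))]),np.hstack([cv2.resize(d,(400,300)),cv2.resize(d[200:275,250:350],(400,300),interpolation=2)])]))
t0=cv2.imread("pics/top0.png");df=cv2.absdiff(t,t0).max(2)
m=(df>60).astype(np.uint8);k,l,st,ce=cv2.connectedComponentsWithStats(m);print([tuple(int(v) for v in x) for x in st[1:] if x[4]>15])
```

```text
25.95 [ 439.12138285 -176.27789699  257.9187199 ] [ 0.46245207  0.29130076 -0.15757145]
[(324, 200, 12, 25, 197), (635, 219, 5, 7, 32), (328, 222, 24, 46, 428), (635, 228, 5, 32, 113), (267, 231, 240, 249, 24876), (532, 240, 12, 3, 27), (532, 244, 13, 4, 34), (528, 262, 18, 12, 145), (625, 429, 8, 4, 16), (224, 431, 27, 49, 94), (316, 437, 21, 12, 37), (278, 465, 20, 15, 118), (458, 474, 10, 6, 21)]
```

View pics/m8.png

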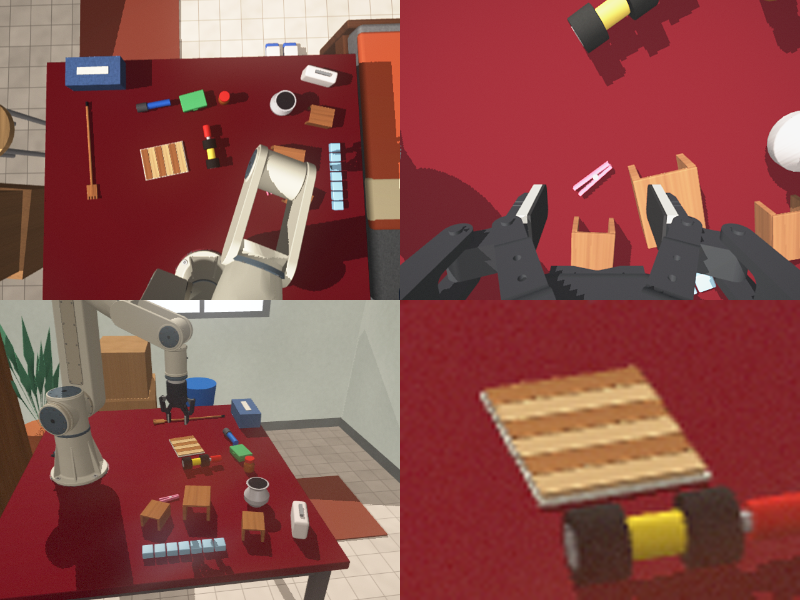

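The roller lies on bare table beside the board, around (335,232) in the top view. The board looks flat and even, and the bystanders I can see have not moved. Handing in.

```bash
python3 -c "
from rig import *
print(sense()['clock']);print(sign_off())"
```

```text
25.95
the job is handed in; nothing more can be done
None
```

The job is done and handed in at about 26 s. I drew the roller out from under the riser by its red knob and released it, with its origin about 168 mm along the riser's +y. I then took it by the yellow grip, rolled it from slat 1 to slat 6 and back, and set it down on bare table off the board.

**First grasp:** my first grip on the knob slipped off because the real fingertips sit about 30 mm higher than the reported TCP. I confirmed this by force and regripped lower. The knob did not move.

**Rolling:** on the first pass the force fell to about 13 N and the roller drifted about 3 mm to one side near slat 6. I recentred it and made the return pass at 28–36 N. Height stayed constant at the fully-down level.

**Last checks:** the final pictures show an even, flat-looking board, the roller clear of it, and no visible bystander movement. The arm hid part of the scene in the final top view. I judged the slats from roller height and force, since the cameras cannot resolve 5 mm well.

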